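Set the sieve shaker's dial and start it

TASK

Push the control desk's dial round by its upright lug until the white index mark on the dial's rim lines up with the one long, thick line of the scale ring around it, then press the large round start button fully down and let it go. Use only fingertips: do not pinch the lug, do not turn the scale ring, do not press the small stop button, and leave the glassware and other things where they stand.

Things in the scene. Friction and masses are not known exactly. Their poses are not given: they have to be found in the camera images.
- desk: White control desk, a box 240 (its x) by 360 (its y) by 60 mm high, fixed to the table; origin at the centre of its underside, z up. On its top: a flat scale ring with the dial in its middle, the axis at (0, 70) mm; the start button at (50, -125) mm; the stop button at (-60, -125) mm.
- dial_axis (a point): Point on the dial's axis, at the level of the dial's flat top, 74.5 mm above the table. The dial is a black disc of 130 mm diameter, 7 mm thick, with a steel boss at its centre (24 mm diameter, 4 mm high); its axis is vertical. The white scale ring around and under it has a diameter of 190 mm, its top 66 mm above the table.
- dial (a joint): Angle of the dial in rad, growing anticlockwise seen from above; at 0 the index mark points along the desk's +x. Turns freely either way past a full turn (stops at +-7), no spring: friction (about 0.12 N m, so about 3 N at the lug; noticeable drag, no coasting) keeps it where it is left. Only its angle matters; either way round will do.
- dial_index (a point): The dial's index mark: a white line 5 mm wide and 13 mm long at the dial's rim; this point is just off the rim, 66 mm from the axis. It lies straight outward from the lug.
- lug_top (a point): Centre of the top face of the dial's lug, an upright bare-metal block fixed on the dial, 42 mm from the axis: 20 mm long along the radius (from 32 to 52 mm), 14 mm thick across it, 28 mm tall above the dial's top (its top 102.5 mm above the table). Push its clockwise side to turn the dial anticlockwise and the other way about; pressing on both sides at once is pinching it.
- scale_line (a point): The target: inner end of the one long, thick line of the scale ring (25 mm long, 5 mm wide; the other 11 lines, every 30 degrees, are 8 mm long and 2 mm wide). This point is 66 mm from the dial's axis. The ring is clamped at an angle that differs each time; it must not be turned.
- start (a joint): Travel of the start button in m: 0 up, 0.006 fully down, sprung, about 5 N at the bottom.
- start_top (a point): Centre of the top face of the start button when up (moves with it): the larger round button, 32 mm diameter, in a dark collar 48 mm across and 12 mm high; its top stands 78 mm above the table when up. Pressed straight down.
- stop (a joint): Travel of the stop button in m: 0 up, 0.006 fully down. Not to be pressed.
- stop_top (a point): Centre of the top face of the small stop button, 18 mm diameter, 78 mm above the table, nearer the robot than the start button.
- flask_a: stoppered conical glass flask, 68 mm across the foot, 115 mm tall, loose; bystander, leave it alone; origin at the centre of its underside
- flask_b: stoppered conical glass flask, 68 mm across the foot, 115 mm tall, loose; bystander; origin at the centre of its underside
- flask_c: stoppered conical glass flask, 60 mm across the foot, 100 mm tall, loose; bystander; origin at the centre of its underside
- reagent: amber jar, 62 mm across, 120 mm tall, loose; bystander; origin at the centre of its underside
- weight: small brass balance weight, 22 mm across, 24 mm tall, standing loose on the desk's top; bystander; origin at the centre of its underside
- brush: sieve brush 170 mm long lying on the table, loose; bystander; origin near its middle on the underside
- dish: white ceramic bowl, 80 mm across, 50 mm tall, loose; bystander; origin at the centre of its underside

How it is judged (in metres and radians):
On the way, in this order (a step that is already met when the one before it is completed fails the run):
1. the dial's index mark lines up with the long scale line and the dial is still (horizontal distance between dial_index and scale_line below 0.004 m and velocity of joint dial between -0.05 and 0.05 rad/s and value of joint start below 0.002 m), for 0.3 s.
2. the start button is pressed fully down with the dial set (horizontal distance between dial_index and scale_line below 0.004 m and value of joint start above 0.0045 m), for 0.05 s.
At the end, for the whole second after the job is handed in: The index mark is within 4 mm of the long scale line's inner end (about 3.5 degrees), both buttons are up and the scale ring has not turned (3 mm), after the start button was pressed at least 4.5 mm down with the dial set (horizontal distance between dial_index and scale_line below 0.004 m and value of joint each of start, stop below 0.0015 m and distance of scale_line from where it was at the start of the episode below 0.003 m); the robot touches nothing.
It fails at once if start button pressed before the dial was set (over 5.5 mm off the line) (value of joint start above 0.004 m and horizontal distance between dial_index and scale_line above 0.0055 m).
It fails at once if stop button pressed (over 3 mm) (value of joint stop above 0.003 m).
It fails at once if scale ring turned (over 3 mm) (distance of scale_line from where it was at the start of the episode above 0.003 m).
It fails at once if lug pinched: the fingers press over 4 N on both of its sides at once (contact force between each of dial_c2, dial_c3 and the fingers above 4 N).
It fails at once if a bystander lifted, carried or shoved (over 15 mm) (distance of any of flask_a, flask_b, flask_c, reagent, weight, brush, dish from where it was at the start of the episode above 0.015 m).
It also fails if it takes over 58 s, if anything falls off the work surface, if the arm or the gripper's body presses on something with over 40 N, if the wrist force passes 120 N, or if a joint passes its speed limit or range.

ROBOT

A 6-joint arm with a two-finger parallel gripper is mounted at the origin on the work surface. World frame = base frame: x ahead of the robot, y to its left, z up, the work surface at z = 0. Lengths are in m, angles in degrees, forces in N, time in s.
With the tool pointing down it reaches from about 0.4 to 0.925 m from the base axis. Payload 3.4 kg.
Tool frame: the origin (TCP) lies midway between the tips of the shut fingers; the grasp point (between the pads) lies 19 mm behind it (arm.pinch_z is the distance from the TCP to the grasp point, in m); z points along the fingers, y is the direction in which the jaws open and shut (so a half turn about z gives the same grasp; the last joint's range is limited). The gripper opens to 85 mm and grips with 20 to 120 N. Pads are 22 mm wide; open, the fingers measure 114 mm over their backs; the gripper's body (76 mm by 85 mm) begins 54 mm behind the grasp point. The pads swing forward as they close: fully open they stand 13 mm farther back than shut.
Start: joints at [-79.04, 17.578, 86.31, -0, 76.112, -4.211], TCP at [0.15, -0.555, 0.231] pointing down, gripper open.
Joint ranges: [-179.03, 179.03], [-60, 130.46], [8.19, 133.38], [-81.62, 261.62], [5.75, 156.47], [-153.77, 153.77]. Speed limits (degrees/s): [147.25, 147.25, 180, 180, 180, 180].

INTERFACE

Orientations are given as a 3x3 rotation matrix whose columns are the frame's x, y, z axes.
In Python, from station import arm gives the robot as it stands. The module is installed in compiled form; this text tells all that it offers.
- The arm moves only by the tool send_rows, never from a script. Its argument "plan" is one flat list of numbers, 6 for each row, row after row: the shift along the world's x, y, z in units of 60 mm (1.0 is 60 mm), then the turn, a rotation vector about the world's x, y, z in units of 5 degrees (1.0 is 5 degrees). In form: [dx, dy, dz, ax, ay, az, dx, dy, dz, ax, ay, az, ...]. A call has 1 to 10 rows; each row is the pose to reach, as a shift and turn from the pose commanded when the call began; what a row does not reach only later rows make up. A row lasts 1/8 s, in which the tool goes at most 62.5 mm and 10.7 degrees, less where a joint would pass 70% of its speed; a pose out of reach is approached as far as the arm can. A call with a gripper value outside its range is refused whole. "jaw" is the finger opening in mm, from 0 to 85.4, set as the call begins (left out, the last holds). The fingers move at their own pace and stop on an object; "force" is the grip in N (left out, the last holds). Time passes only in rows, so rows that repeat a pose let the fingers close. It gives the time, the measured TCP pose, the force and the opening at its end, in the units of the state.
- arm.observe(): the state, without advancing time (a new reading comes with each control period).
- arm.read_camera(name): name is "scene" or "top" or "wrist"; returns (picture, depth): 420x560x3 uint8, red, green, blue; 420x560 float32, m along the optical axis (not along the pixel's ray), 0 where there is no reading.
- arm.get_calibration(name): a dict with "vfov" (degrees; the focal length in pixels is half the picture's height over the tangent of half this angle, whatever the lens; pixels are square), "cx", "cy" (the principal point, pixels), "dist" ([k1, k2, p1, p2, k3] as OpenCV has them; the pictures are not rectified), "position" and "attitude" of the camera in the world. Camera axes: x right, y down, z forward; pixel columns grow to the right and rows downward; lengths in m; the calibration is good to about 2 mm. A picture is of the moment at which its call begins: read the wrist's pose just before it. get_calibration takes no time and is no camera call; for the wrist camera it gives the pose at the moment of the call.
- arm.hand_in(): hands the job in, once; it reports no verdict.
The state is a dict: "clock": time; "joints": joint angles; "joint_vel": joint speeds; "effort": joint torques, N m; "position": TCP position; "eef_rot": TCP orientation; "wrist_force": force on the tool from outside, world axes, zero at the start; "ft_torque": the same for the moment, N m; "finger_gap": opening from 0.0 (shut) to 1.0 (fully open).
Only numpy, scipy, OpenCV 4.12 (cv2) and the standard library are available. Lean on these libraries where they do the work, as an engineer would, in place of code of your own. Each camera call takes 0.05 s, during which the arm holds its last target. There are 200 camera calls.

## Working session

There is one attempt and no reset: what is moved stays moved. The work goes in short steps, Python scripts to look and compute and a tool call to move; the robot and the scene stay as the last step left them, time stands still between calls to the robot, and variables do not carry over. Pictures are saved under pics/ and viewed, about 8 in all and at most 12, crops included, and the job is handed in when it is done.

Besides the shell and the picture viewer there is one more tool, called by a JSON object that holds its "api" and its "payload". send_rows: Moves the arm, as the interface text tells. Its arguments: {"type":"object","properties":{"plan":{"type":"array"},"jaw":{"type":"number"},"force":{"type":"number"}},"required":["plan"]}

```bash
mkdir -p pics; cat > h.py <<'E'
import numpy as np, cv2
from station import arm
def K(c,shape=(420,560)):
    f=shape[0]/2/np.tan(np.radians(c["vfov"])/2)
    return np.array([[f,0,c["cx"]],[0,f,c["cy"]],[0,0,1.]])
def rot(c):
    R=np.array(c["attitude"],float); return R
def ray(c,px,z):
    n=cv2.undistortPoints(np.array(px,float).reshape(-1,1,2),K(c),np.array(c["dist"],float)).reshape(-1,2)
    d=np.c_[n,np.ones(len(n))]@rot(c).T; p=np.array(c["position"])
    return p+d*((z-p[2])/d[:,2])[:,None]
def proj(c,P):
    P=np.atleast_2d(P).astype(float); R=rot(c); t=-R.T@np.array(c["position"])
    return cv2.projectPoints(P,cv2.Rodrigues(R.T)[0],t,K(c),np.array(c["dist"],float))[0].reshape(-1,2)
def shot(name,fn=None):
    c=arm.get_calibration(name); im,d=arm.read_camera(name)
    if fn: cv2.imwrite("pics/"+fn,im[:,:,::-1])
    return c,im,d
E
python3 - <<'E'
from h import *
for n in("scene","top"):
    c,im,d=shot(n,n+"1.png"); np.savez(n+"1",im=im,d=d); print(n,c)
print(arm.observe())
E
```

```text
scene {'vfov': 44.28943542638752, 'cx': 282.7756364285063, 'cy': 204.01109122012926, 'dist': array([-0.0888578,  0.       ,  0.       ,  0.       ,  0.       ]), 'position': array([ 1.43173816, -0.13051461,  0.70749209]), 'attitude': array([[ 0.18515153,  0.5730287 , -0.79834643],
       [ 0.98245928, -0.12628572,  0.13720672],
       [-0.02219636, -0.80974689, -0.58635936]])}
top {'vfov': 55.82476062875667, 'cx': 279.5116532331164, 'cy': 196.072994484135, 'dist': array([-0.03912519,  0.        ,  0.        ,  0.        ,  0.        ]), 'position': array([0.43376574, 0.00617181, 0.90091707]), 'attitude': array([[ 1.84145217e-01, -9.62054272e-01,  2.01350733e-01],
       [-9.82898792e-01, -1.80387901e-01,  3.70158097e-02],
       [ 7.10018217e-04, -2.04723677e-01, -9.78819550e-01]])}
{'clock': 0.1, 'joints': array([-7.90395620e+01,  1.76187576e+01,  8.63753304e+01,  1.78917656e-03,
        7.61119606e+01, -4.21493305e+00]), 'joint_vel': array([-0.00176948, -0.08814085, -0.20528213, -0.0243809 , -0.0269601 ,
       -0.02326933]), 'effort': array([-1.79215021e-04, -4.58527815e+01, -2.52608711e+01, -2.43837312e-04,
        5.57775711e-03, -8.17976854e-06]), 'position': array([ 0.15035323, -0.55435072,  0.2304724 ]), 'eef_rot': array([[ 9.65131105e-01,  2.61766779e-01, -3.22151855e-04],
       [ 2.61766924e-01, -9.65129398e-01,  1.82289718e-03],
       [ 1.66255697e-04, -1.84366347e-03, -9.99998287e-01]]), 'wrist_force': array([-0.42631034,  0.18339673,  0.05354352]), 'ft_torque': array([-0.0246978 , -0.00064858,  0.02345382]), 'finger_gap': 0.9964959244944502}
```

View pics/top1.png

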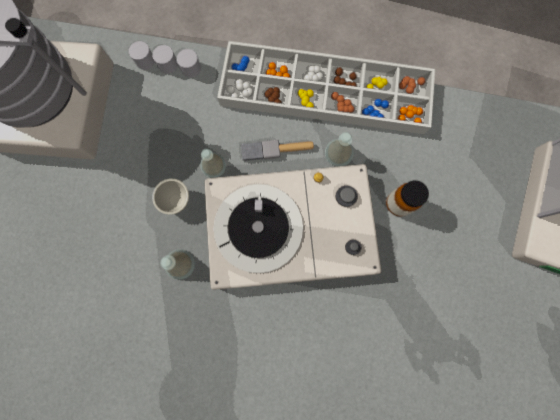

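View pics/scene1.png

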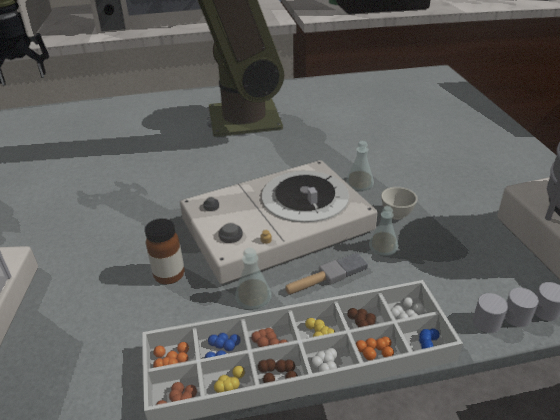

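The top view shows the dial centre at about (258,227), the lug near (258,205) and the long line near (224,244). Start is at (346,196), stop at (353,247), and the weight at (318,177). Next I'll measure these in world coordinates.

```bash
cat > meas.py <<'E'
from h import *
def sample(c,g,ctr,r,z,a):
    P=np.c_[ctr[0]+r*np.cos(a),ctr[1]+r*np.sin(a),np.full(len(a),z)]
    q=proj(c,P).astype(np.float32)
    return cv2.remap(g,q[:,0].reshape(-1,1),q[:,1].reshape(-1,1),cv2.INTER_LINEAR).ravel()
def ell(c,m,guess,z):
    cs,_=cv2.findContours(m.astype(np.uint8),cv2.RETR_EXTERNAL,cv2.CHAIN_APPROX_NONE)
    k=[x for x in cs if len(x)>15 and cv2.pointPolygonTest(cv2.convexHull(x),guess,False)>=0]
    k=max(k,key=cv2.contourArea); h=cv2.convexHull(k)[:,0].astype(float)
    w=ray(c,h,z)[:,:2]; (x,y),r=cv2.minEnclosingCircle(w.astype(np.float32))
    return np.array([x,y]),r
def profile(c,g,ctr,radii,z):
    a=np.radians(np.arange(0,360,1.)); return a,np.mean([sample(c,g,ctr,r,z,a) for r in radii],0)
E
python3 - <<'E'
from meas import *
c=arm.get_calibration("top"); D=np.load("top1.npz"); im=D["im"]; g=cv2.cvtColor(im,cv2.COLOR_RGB2GRAY)
ctr,r=ell(c,g<60,(258,227),.0745); print("dial",ctr,r)
for n,p,R in(("start",(346,196),.012),("stop",(353,247),.012)):
    print(n,ray(c,[p],.072),ell(c,g<90,p,.072))
# desk corners
cor=ray(c,[(206,180),(363,167),(379,278),(211,286)],.06)[:,:2]; print("corners",cor,cor.mean(0)); 
print([np.linalg.norm(cor[i]-cor[(i+1)%4]) for i in range(4)])
for nm,rad,z in(("ring in",np.arange(.068,.075,.002),.066),("ring long",np.arange(.078,.090,.002),.066),("index",np.arange(.055,.063,.002),.0745)):
    a,p=profile(c,g,ctr,rad,z); print(nm,p[::5].astype(int).tolist())
print("weight",ray(c,[(318,178)],.072))
x0=200;y0=150
cv2.imwrite("pics/crop1.png",cv2.resize(im[165:290,200:385,::-1],None,fx=4,fy=4,interpolation=cv2.INTER_CUBIC))
E
```

```text
dial [0.53043085 0.06976543] 0.06345809251070023
start [[ 0.63064667 -0.10223378  0.072     ]] (array([ 0.63041586, -0.10315353]), 0.02340785600244999)
stop [[ 0.52590337 -0.13303305  0.072     ]] (array([ 0.48958817, -0.09869349]), 0.13505271077156067)
corners [[ 0.61242258  0.20272041]
 [ 0.70507941 -0.13095893]
 [ 0.47337578 -0.19817025]
 [ 0.39315905  0.14260165]] [0.5460092  0.00404822]
[np.float64(0.34630505587101895), np.float64(0.2412549090821002), np.float64(0.3500860053051765), np.float64(0.22735601627492952)]
ring in [193, 193, 190, 182, 176, 179, 185, 180, 182, 188, 182, 189, 185, 167, 174, 183, 182, 183, 185, 167, 184, 187, 186, 188, 188, 119, 172, 187, 188, 188, 187, 171, 185, 187, 187, 187, 187, 170, 183, 185, 183, 184, 175, 164, 169, 163, 164, 160, 158, 149, 138, 151, 154, 137, 143, 129, 137, 165, 181, 177, 183, 184, 165, 195, 194, 201, 201, 201, 181, 200, 199, 196]
ring long [206, 206, 206, 206, 202, 202, 206, 206, 207, 207, 207, 207, 206, 187, 188, 188, 188, 188, 189, 188, 189, 189, 188, 188, 189, 134, 177, 188, 188, 188, 188, 188, 187, 187, 187, 187, 187, 188, 187, 188, 187, 187, 187, 187, 187, 187, 187, 186, 187, 187, 187, 187, 187, 187, 186, 186, 186, 202, 206, 205, 206, 206, 205, 205, 205, 205, 206, 206, 204, 206, 206, 206]
index [33, 128, 169, 123, 47, 28, 32, 33, 32, 33, 33, 33, 30, 29, 30, 32, 32, 31, 32, 30, 32, 31, 30, 31, 33, 32, 31, 31, 33, 33, 33, 33, 34, 33, 34, 32, 29, 33, 31, 30, 31, 31, 31, 32, 31, 29, 31, 30, 30, 29, 28, 30, 28, 27, 29, 28, 29, 31, 32, 32, 33, 31, 32, 31, 31, 30, 31, 32, 32, 31, 33, 33]
weight [[ 0.658751   -0.03677872  0.072     ]]
```

View pics/crop1.png

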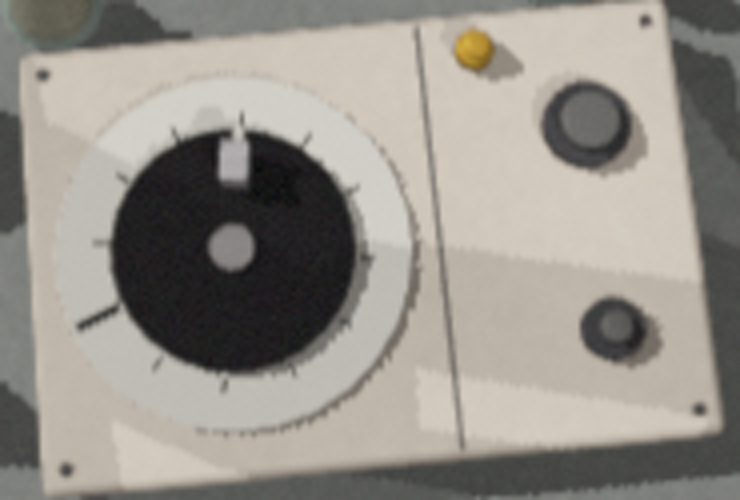

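Angles in the world frame: index about 10° and long line about 126°. Desk yaw is about 15.5°, and the button and dial distances agree with that. I'll move above the dial with the fingers shut.

{"api": "send_rows", "payload": {"plan": [0.7, 0.8, 0.3, 0, 0, 2, 1.4, 1.5, 0.3, 0, 0, 4, 2.1, 2.2, 0.3, 0, 0, 6, 2.8, 2.9, 0.3, 0, 0, 8, 3.5, 3.6, 0.3, 0, 0, 10, 4.0, 4.4, 0.3, 0, 0, 12, 4.4, 5.2, 0.3, 0, 0, 14, 4.8, 6.0, 0.3, 0, 0, 16, 5.1, 6.8, 0.3, 0, 0, 17, 5.4, 7.6, 0.3, 0, 0, 17], "jaw": 0, "force": 40}}

```text
clock: 1.35
position: [0.4746, -0.0972, 0.249]
eef_rot: [[-0.177, 0.984, -0.0], [0.984, 0.177, 0.0], [0.0, -0.0, -1.0]]
wrist_force: [0.1, 0.0, 0.8]
finger_gap: -0.001
```

{"api": "send_rows", "payload": {"plan": [0.3, 0.8, 0, 0, 0, 0, 0.6, 1.6, 0, 0, 0, 0, 0.9, 2.3, 0, 0, 0, 0, 1.0, 2.6, 0, 0, 0, 0, 1.0, 2.6, 0, 0, 0, 0, 1.0, 2.6, 0, 0, 0, 0]}}

```text
clock: 2.1
position: [0.5337, 0.0558, 0.2491]
eef_rot: [[-0.176, 0.984, -0.001], [0.984, 0.176, -0.001], [-0.001, -0.001, -1.0]]
wrist_force: [0.3, 0.4, 0.9]
finger_gap: 0.001
```

```bash
python3 - <<'E'
from h import *
s=arm.observe(); print(s["clock"],s["position"],s["joints"],np.degrees(np.arctan2(s["eef_rot"][1,0],s["eef_rot"][0,0])),s["finger_gap"])
c,im,d=shot("wrist","wrist1.png"); print(c); np.savez("wrist1",im=im,d=d)
E
```

```text
2.1 [0.5337412  0.05583592 0.24905597] [ 1.49975550e+00  1.37754261e+01  8.91844680e+01 -5.58396176e-02
  7.71050566e+01 -8.62384367e+00] 100.13611924657995 0.0007933024535892274
{'vfov': 63.54347806457024, 'cx': 288.3514987308098, 'cy': 206.38297236958093, 'dist': array([-0.05603184,  0.        ,  0.        ,  0.        ,  0.        ]), 'position': array([0.52118476, 0.13128087, 0.39196247]), 'attitude': array([[ 0.98444806,  0.16802616,  0.05127607],
       [ 0.17566594, -0.93841803, -0.29751146],
       [-0.00187132,  0.30189204, -0.95334028]])}
```

View pics/wrist1.png

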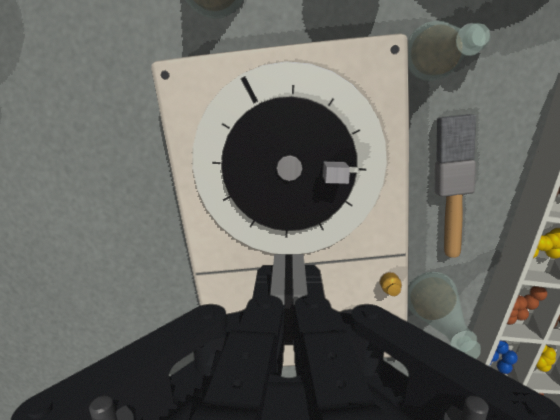

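The wrist view is clear: boss at (289,168), lug at (337,172), index at about (352,170) and the long line at (249,89). I'll refine the values from it.

```bash
cat > ang.py <<'E'
from meas import *
def angles(c,im,guess):
    g=cv2.cvtColor(im,cv2.COLOR_RGB2GRAY)
    b=proj(c,[[guess[0],guess[1],.0785]])[0]
    # dial disc: fit ellipse via points on rim in world
    m=(g<70).astype(np.uint8)
    a=np.radians(np.arange(0,360,2.)); pts=[]
    for t in a:
        r=np.arange(.055,.072,.0005)
        q=proj(c,np.c_[guess[0]+r*np.cos(t),guess[1]+r*np.sin(t),np.full(len(r),.0745)]).astype(np.float32)
        p=cv2.remap(g,q[:,0].reshape(-1,1),q[:,1].reshape(-1,1),1).ravel().astype(float)
        k=np.argmax(np.diff(p,1)[:]); 
        if np.diff(p)[k]>8 and p[:5].mean()<60: pts.append([guess[0]+r[k]*np.cos(t),guess[1]+r[k]*np.sin(t)])
    P=np.array(pts)
    for _ in range(6):
        s=np.linalg.lstsq(np.c_[2*P,np.ones(len(P))],(P**2).sum(1),rcond=None)[0]; ctr=s[:2]; R=np.sqrt(s[2]+ctr@ctr)
        e=abs(np.linalg.norm(P-ctr,axis=1)-R); P=P[e<max(.0008,2*np.median(e))]
    def cen(rad,z,dark,win=None):
        a=np.radians(np.arange(0,360,.25)); p=np.median([sample(c,g,ctr,r,z,a) for r in rad],0).astype(float)
        w=(np.median(p)-p) if dark else p-np.median(p)
        k=np.argmax(cv2.blur(w.reshape(1,-1),(9,1)).ravel()); d=(np.degrees(a)-k*.25+180)%360-180
        ww=np.where((abs(d)<6)&(w>w[k]*.4),w,0); return k*.25+(ww*d).sum()/ww.sum(),w[k]
    return ctr,R,len(P),cen(np.arange(.080,.089,.001),.066,True),cen(np.arange(.0665-.008,.064,.001),.0745,False)
E
python3 - <<'E'
from ang import *
s=arm.observe();c,_,_=shot("wrist"); im=np.load("wrist1.npz")["im"]
print("wrist",angles(c,im,(.5304,.0698)), "boss",ray(c,[(289,168)],.0785),"lugtop/idx", ray(c,[(352.,170.)],.0745))
ct=arm.get_calibration("top"); print("top",angles(ct,np.load("top1.npz")["im"],(.5304,.0698)))
print("weight",ray(c,[(391,284)],.075))
E
```

```text
wrist (array([0.53197871, 0.07047076]), np.float64(0.06418174175533511), 125, (np.float64(127.40619967793882), np.float64(160.0)), (np.float64(8.150241080038573), np.float64(137.0))) boss [[0.53214518 0.07051388 0.0785    ]] lugtop/idx [[0.59168112 0.07843055 0.0745    ]]
top (array([0.53079461, 0.06991755]), np.float64(0.06375922498731915), 121, (np.float64(127.06354961832061), np.float64(106.0)), (np.float64(8.854731095835017), np.float64(150.5)))
weight [[ 0.66130353 -0.03410572  0.075     ]]
```

{"api": "send_rows", "payload": {"plan": [0.3, -0.1, 0, 0, 0, -2, 0.6, -0.2, -0.3, 0, 0, -4.4, 0.6, -0.2, -1.2, 0, 0, -4.4, 0.6, -0.2, -2.0, 0, 0, -4.4, 0.6, -0.2, -2.5, 0, 0, -4.4, 0.6, -0.2, -2.8, 0, 0, -4.4, 0.6, -0.2, -2.8, 0, 0, -4.4]}}

```text
clock: 3.08
position: [0.5689, 0.0438, 0.08]
eef_rot: [[0.207, 0.978, -0.004], [0.978, -0.207, -0.0], [-0.001, -0.004, -1.0]]
wrist_force: [0.5, 0.3, -0.1]
finger_gap: -0.0
```

```bash
cat > arc.py <<'E'
import numpy as np
A=np.array([.5315,.0702])
def P(psi,b=-.018):
    t=np.radians(psi); c,s=np.cos(t),np.sin(t); return A+np.array([.042*c-b*s,.042*s+b*c])
def rows(p0,psi0,psis):
    for q in psis: print(q,np.round(np.r_[(P(q)-p0)/.06,(q-psi0)/5],2).tolist())
E
python3 - <<'E'
from arc import *
from station import arm
s=arm.observe();print(s["position"],s["wrist_force"])
p=np.array([.570,.045])
rows(p,-11.8,range(-7,38,5)); print()
for a in (33,78): rows(P(a),a,range(a+5,a+50,5)); print()
E
```

```text
[0.56889048 0.04377723 0.0799529 ] [ 0.46057086  0.30113396 -0.08424573]
-7 [0.02, 0.04, 0.96]
-2 [0.05, 0.1, 1.96]
3 [0.07, 0.16, 2.96]
8 [0.09, 0.22, 3.96]
13 [0.11, 0.29, 4.96]
18 [0.12, 0.35, 5.96]
23 [0.12, 0.42, 6.96]
28 [0.12, 0.48, 7.96]
33 [0.11, 0.55, 8.96]

38 [-0.01, 0.06, 1.0]
43 [-0.03, 0.13, 2.0]
48 [-0.06, 0.19, 3.0]
53 [-0.09, 0.25, 4.0]
58 [-0.13, 0.31, 5.0]
63 [-0.17, 0.36, 6.0]
68 [-0.21, 0.41, 7.0]
73 [-0.26, 0.45, 8.0]
78 [-0.31, 0.49, 9.0]

83 [-0.06, 0.04, 1.0]
88 [-0.11, 0.07, 2.0]
93 [-0.18, 0.09, 3.0]
98 [-0.24, 0.11, 4.0]
103 [-0.3, 0.13, 5.0]
108 [-0.37, 0.14, 6.0]
113 [-0.44, 0.14, 7.0]
118 [-0.5, 0.14, 8.0]
123 [-0.57, 0.13, 9.0]
```

{"api": "send_rows", "payload": {"plan": [0.02, 0.04, 0.03, 0, 0, 1, 0.05, 0.1, 0.03, 0, 0, 2, 0.07, 0.16, 0.03, 0, 0, 3, 0.09, 0.22, 0.03, 0, 0, 4, 0.11, 0.29, 0.03, 0, 0, 5, 0.12, 0.35, 0.03, 0, 0, 6, 0.12, 0.42, 0.03, 0, 0, 7, 0.12, 0.48, 0.03, 0, 0, 8, 0.11, 0.55, 0.03, 0, 0, 9]}}

```text
clock: 4.2
position: [0.5789, 0.0766, 0.0848]
eef_rot: [[-0.549, 0.836, 0.004], [0.836, 0.549, -0.001], [-0.003, 0.003, -1.0]]
wrist_force: [0.9, -2.4, -0.4]
finger_gap: 0.001
```

```bash
cat > chk.py <<'E'
from ang import *
import sys
s=arm.observe(); R=s["eef_rot"]; print(round(s["clock"],2),s["position"].round(4),"phi-90",np.degrees(np.arctan2(R[1,0],R[0,0]))%360-90,"F",s["wrist_force"].round(1),"T",s["ft_torque"].round(2),"j",s["joints"].round(0))
for n in sys.argv[2:]:
    c,im,d=shot(n,n+sys.argv[1]+".png"); print(n,angles(c,im,(.5315,.0702)))
E
python3 chk.py 2 wrist
```

```text
4.2 [0.5789 0.0766 0.0848] phi-90 33.29199039091421 F [ 0.9 -2.4 -0.4] T [-0.36 -0.22  0.  ] j [  3.  26.  96.  -0.  57. -30.]
wrist (array([0.53223602, 0.07091106]), np.float64(0.06414878736392088), 116, (np.float64(337.19240573552844), np.float64(205.0)), (np.float64(28.519922291634924), np.float64(171.0)))
```

View pics/wrist2.png

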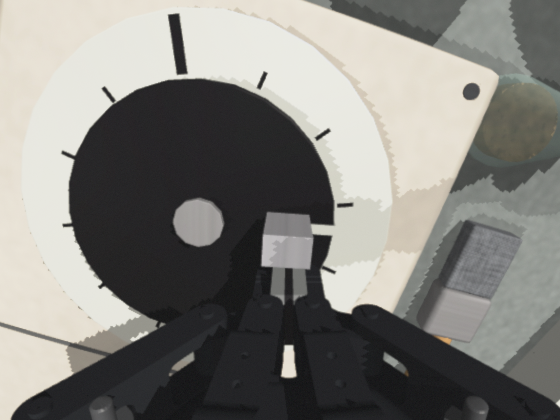

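Pushing works: the dial is at 28.5° with the pusher at a nominal 33°, so there's a lag of about 4.8°. I'll carry on along the arc.

{"api": "send_rows", "payload": {"plan": [-0.01, 0.06, 0, 0, 0, 1, -0.03, 0.13, 0, 0, 0, 2, -0.06, 0.19, 0, 0, 0, 3, -0.09, 0.25, 0, 0, 0, 4, -0.13, 0.31, 0, 0, 0, 5, -0.17, 0.36, 0, 0, 0, 6, -0.21, 0.41, 0, 0, 0, 7, -0.26, 0.45, 0, 0, 0, 8, -0.31, 0.49, 0, 0, 0, 9]}}

```text
clock: 5.38
position: [0.5618, 0.1075, 0.0852]
eef_rot: [[-0.979, 0.205, 0.007], [0.205, 0.979, 0.001], [-0.007, 0.003, -1.0]]
wrist_force: [3.3, 1.1, -1.4]
finger_gap: -0.004
```

{"api": "send_rows", "payload": {"plan": [-0.06, 0.04, 0, 0, 0, 1, -0.11, 0.07, 0, 0, 0, 2, -0.18, 0.09, 0, 0, 0, 3, -0.24, 0.11, 0, 0, 0, 4, -0.3, 0.13, 0, 0, 0, 5, -0.37, 0.14, 0, 0, 0, 6, -0.44, 0.14, 0, 0, 0, 7, -0.5, 0.14, 0, 0, 0, 8, -0.57, 0.13, 0, 0, 0, 9]}}

```text
clock: 6.5
position: [0.5269, 0.1161, 0.0852]
eef_rot: [[-0.837, -0.547, 0.006], [-0.547, 0.837, 0.003], [-0.006, -0.001, -1.0]]
wrist_force: [1.4, 4.1, 1.0]
finger_gap: -0.002
```

```bash
sed -i 's/k=np.argmax(cv2/w=w*(abs(np.degrees(a)-win)<25) if win else w; k=np.argmax(cv2/; s/.066,True)/.066,True,127)/' ang.py
python3 chk.py 3 wrist top; python3 -c "
from arc import *
rows(P(123),123,[124,125,126,127,128,129,130,131,132,133])"
```

```text
6.5 [0.5269 0.1161 0.0852] phi-90 123.17943099113037 F [1.4 4.1 1. ] T [ 0.59 -0.29 -0.04] j [   8.   23.  102.    0.   55. -115.]
wrist (array([0.53186235, 0.07066904]), np.float64(0.06410868166415375), 119, (np.float64(127.33586083853702), np.float64(176.0)), (np.float64(119.1242156124498), np.float64(199.0)))
top (array([0.53099643, 0.0695963 ]), np.float64(0.06319241332850697), 81, (np.float64(105.52580645161291), np.float64(102.0)), (np.float64(122.83170360712734), np.float64(51.0)))
124 [-0.01, -0.0, 0.2]
125 [-0.03, -0.0, 0.4]
126 [-0.04, -0.01, 0.6]
127 [-0.05, -0.01, 0.8]
128 [-0.06, -0.01, 1.0]
129 [-0.08, -0.02, 1.2]
130 [-0.09, -0.02, 1.4]
131 [-0.1, -0.03, 1.6]
132 [-0.12, -0.03, 1.8]
133 [-0.13, -0.03, 2.0]
```

View pics/wrist3.png

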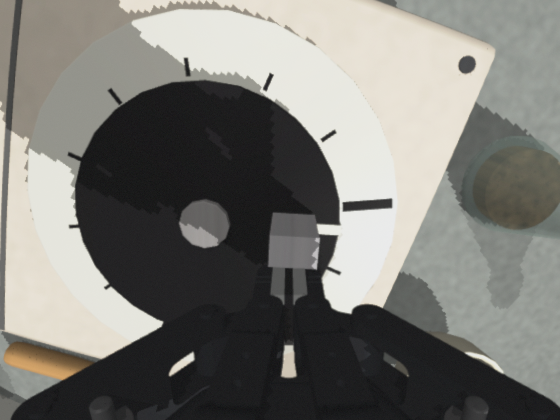

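The mark is at (329,230), just short of the line at (367,205). It needs 8.2° more.

{"api": "send_rows", "payload": {"plan": [-0.03, 0, 0, 0, 0, 0.4, -0.06, -0.01, 0, 0, 0, 1, -0.09, -0.02, 0, 0, 0, 1.4, -0.1, -0.03, 0, 0, 0, 1.6, -0.1, -0.03, 0, 0, 0, 1.6, -0.1, -0.03, 0, 0, 0, 1.6]}}

```text
clock: 7.35
position: [0.5183, 0.1133, 0.0831]
eef_rot: [[-0.753, -0.658, 0.0], [-0.658, 0.753, -0.0], [0.0, -0.0, -1.0]]
wrist_force: [2.5, 1.5, 1.8]
finger_gap: 0.0
```

```bash
python3 chk.py 4 wrist
```

```text
7.35 [0.5183 0.1133 0.0831] phi-90 131.15744186494013 F [2.5 1.5 1.8] T [ 0.27 -0.33  0.01] j [   8.   23.  103.   -0.   54. -123.]
wrist (array([0.53182276, 0.07065722]), np.float64(0.06410822960177165), 120, (np.float64(127.25479386385426), np.float64(170.0)), (np.float64(130.7535175879397), np.float64(203.5)))
```

View pics/wrist4.png

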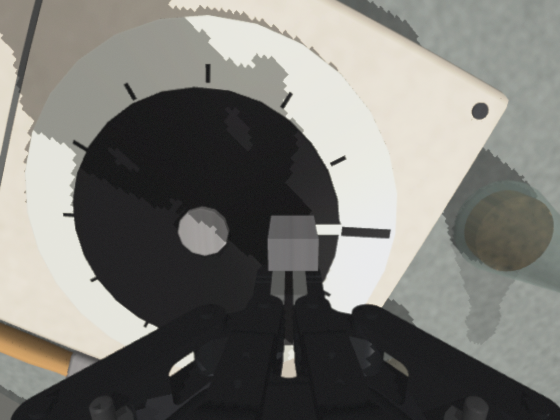

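The settled arm carried the dial on to 130.75°, against 127.3° for the line. The picture agrees once the height parallax is allowed for. I'll back off, raise the tool, and re-measure from above before nudging it back from the other side.

{"api": "send_rows", "payload": {"plan": [0.1, 0.1, 0, 0, 0, 0, 0.2, 0.2, 0, 0, 0, 0, 0.2, 0.2, 0.5, 0, 0, 0, 0.2, 0.2, 1.0, 0, 0, 0, 0.2, 0.2, 1.5, 0, 0, 0, 0.2, 0.2, 1.5, 0, 0, 0, 0.2, 0.2, 1.5, 0, 0, 0]}}

```text
clock: 8.28
position: [0.5295, 0.1254, 0.1723]
eef_rot: [[-0.753, -0.658, -0.002], [-0.658, 0.753, -0.0], [0.002, 0.001, -1.0]]
wrist_force: [0.8, -0.3, 0.2]
finger_gap: 0.001
```

```bash
python3 chk.py 5 wrist
```

```text
8.28 [0.5295 0.1254 0.1723] phi-90 131.18354557399496 F [ 0.8 -0.3  0.2] T [-0.    0.06 -0.01] j [   9.   18.   95.   -0.   67. -122.]
wrist (array([0.53194547, 0.07056341]), np.float64(0.06416612623189893), 133, (np.float64(127.38059195661997), np.float64(182.0)), (np.float64(131.0027785495971), np.float64(188.0)))
```

{"api": "send_rows", "payload": {"plan": [-0.4, -0.35, 0, 0, 0, -0.4, -0.84, -0.7, 0, 0, 0, -0.8, -0.84, -0.7, 0, 0, 0, -0.8, -0.84, -0.7, -0.7, 0, 0, -0.8, -0.84, -0.7, -1.2, 0, 0, -0.8, -0.84, -0.7, -1.5, 0, 0, -0.8, -0.84, -0.7, -1.5, 0, 0, -0.8, -0.84, -0.7, -1.5, 0, 0, -0.8]}}

```text
clock: 9.32
position: [0.4806, 0.0837, 0.0832]
eef_rot: [[-0.797, -0.604, 0.0], [-0.604, 0.797, 0.0], [-0.0, -0.0, -1.0]]
wrist_force: [-0.4, -1.0, 0.4]
finger_gap: -0.001
```

{"api": "send_rows", "payload": {"plan": [0.05, 0.04, 0, 0, 0, 0, 0.1, 0.08, 0, 0, 0, 0, 0.15, 0.11, 0, 0, 0, 0, 0.18, 0.14, 0, 0, 0, 0, 0.21, 0.16, 0, 0, 0, 0, 0.21, 0.16, 0, 0, 0, 0, 0.21, 0.16, 0, 0, 0, 0, 0.21, 0.16, 0, 0, 0, 0]}}

```text
clock: 10.32
position: [0.4919, 0.093, 0.083]
eef_rot: [[-0.797, -0.604, -0.001], [-0.604, 0.797, 0.0], [0.001, 0.001, -1.0]]
wrist_force: [-2.9, -1.3, 1.5]
finger_gap: 0.003
```

```bash
python3 chk.py 6 wrist top
```

```text
10.32 [0.4919 0.093  0.083 ] phi-90 127.1673655171285 F [-2.9 -1.3  1.5] T [-0.08  0.44  0.05] j [   6.   21.  106.    0.   53. -121.]
wrist (array([0.53116653, 0.07020911]), np.float64(0.06428565487895248), 92, (np.float64(110.49981391886863), np.float64(115.0)), (np.float64(126.27816996100579), np.float64(198.0)))
top (array([0.53091727, 0.06957165]), np.float64(0.06309272347560005), 64, (np.float64(133.581450556647), np.float64(68.0)), (np.float64(64.49831903547415), np.float64(47.5)))
```

{"api": "send_rows", "payload": {"plan": [-0.1, -0.08, 0, 0, 0, 0, -0.2, -0.16, 0, 0, 0, 0, -0.2, -0.16, 0.5, 0, 0, 0, -0.2, -0.16, 1.2, 0, 0, 0, 0.4, 0.4, 2.0, 0, 0, 0, 1.2, 1.0, 2.5, 0, 0, 0, 1.2, 1.0, 2.5, 0, 0, 0, 1.2, 1.0, 2.5, 0, 0, 0, 1.2, 1.0, 2.5, 0, 0, 0]}}

```text
clock: 11.55
position: [0.5623, 0.152, 0.2316]
eef_rot: [[-0.797, -0.604, -0.004], [-0.604, 0.797, -0.001], [0.004, 0.001, -1.0]]
wrist_force: [-0.8, -0.8, -0.3]
finger_gap: -0.001
```

```bash
python3 chk.py 7 wrist
```

```text
11.55 [0.5623 0.152  0.2316] phi-90 127.14268832210917 F [-0.8 -0.8 -0.3] T [-0.01  0.   -0.03] j [  11.   18.   85.   -0.   77. -116.]
wrist (array([0.531932  , 0.07080023]), np.float64(0.06407855334120438), 169, (np.float64(127.5382951653944), np.float64(178.0)), (np.float64(127.48157932314723), np.float64(181.0)))
```

View pics/wrist7.png

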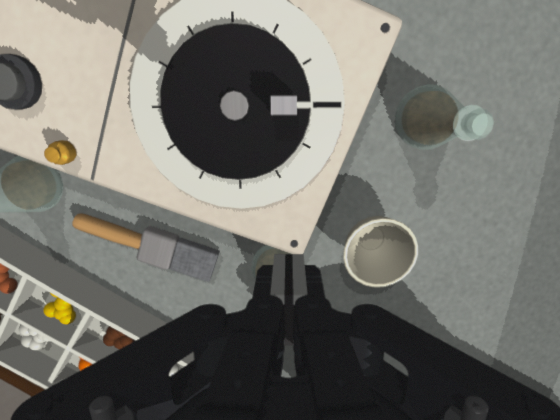

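The index (127.48°) and line (127.54°) now agree; in the picture the mark at (303,104) runs straight into the line at (327,104). Next is the start button at about (0.632, -0.1035).

{"api": "send_rows", "payload": {"plan": [0.2, -0.8, 0, 0, 0, -2, 0.4, -1.6, 0, 0, 0, -4, 0.6, -2.4, 0, 0, 0, -6, 0.8, -3.2, 0, 0, 0, -8, 1.0, -3.9, 0, 0, 0, -10, 1.13, -4.28, 0, 0, 0, -12, 1.13, -4.28, 0, 0, 0, -12, 1.13, -4.28, 0, 0, 0, -12]}}

```text
clock: 12.6
position: [0.6309, -0.1032, 0.2324]
eef_rot: [[-0.922, 0.386, -0.002], [0.386, 0.922, 0.001], [0.002, 0.0, -1.0]]
wrist_force: [-0.3, 0.6, -0.3]
finger_gap: -0.002
```

```bash
python3 - <<'E'
from h import *
print(arm.observe()["position"]); c,im,d=shot("wrist","wrist8.png"); print(proj(c,[[.632,-.1035,.078]]))
E
```

```text
[ 0.63092682 -0.10315307  0.23242456]
[[288.71827817 189.2283693 ]]
```

View pics/wrist8.png

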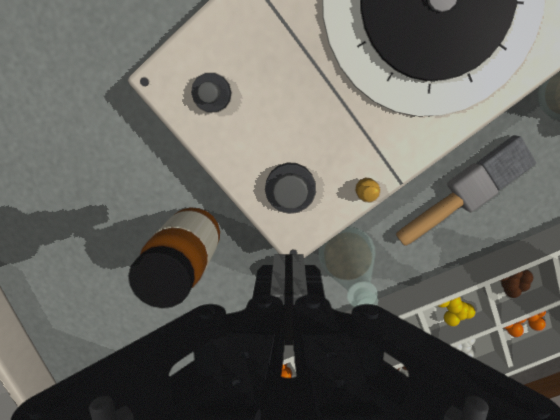

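The start button is at (290,187), matching the projected (289,189). Pressing now.

{"api": "send_rows", "payload": {"plan": [0, 0, -0.8, 0, 0, 0, 0, 0, -1.6, 0, 0, 0, 0, 0, -2.2, 0, 0, 0, 0, 0, -2.4, 0, 0, 0, 0, 0, -2.4, 0, 0, 0]}}

```text
clock: 13.28
position: [0.632, -0.1028, 0.089]
eef_rot: [[-0.922, 0.386, -0.001], [0.386, 0.922, 0.0], [0.001, -0.0, -1.0]]
wrist_force: [0.2, 0.9, 0.5]
finger_gap: 0.001
```

{"api": "send_rows", "payload": {"plan": [0, 0, -0.08, 0, 0, 0, 0, 0, -0.14, 0, 0, 0, 0, 0, -0.2, 0, 0, 0, 0, 0, -0.26, 0, 0, 0, 0, 0, -0.29, 0, 0, 0, 0, 0, -0.3, 0, 0, 0, 0, 0, -0.3, 0, 0, 0]}}

```text
clock: 14.15
position: [0.6335, -0.104, 0.0757]
eef_rot: [[-0.922, 0.388, 0.004], [0.388, 0.922, -0.001], [-0.004, 0.001, -1.0]]
wrist_force: [-4.9, 2.0, 24.4]
finger_gap: 0.002
```

```bash
python3 - <<'E'
from h import *
s=arm.observe();print(s["position"],s["wrist_force"],s["ft_torque"]); c,im,d=shot("scene","scene9.png")
cv2.imwrite("pics/crop9.png",cv2.resize(im[130:310,130:330,::-1],None,fx=3.3,fy=3.3,interpolation=cv2.INTER_CUBIC))
E
```

```text
[ 0.63346132 -0.10396658  0.0757207 ] [-4.93800528  1.9936762  24.4156597 ] [0.3347209 1.0024164 0.0374471]
```

View pics/crop9.png

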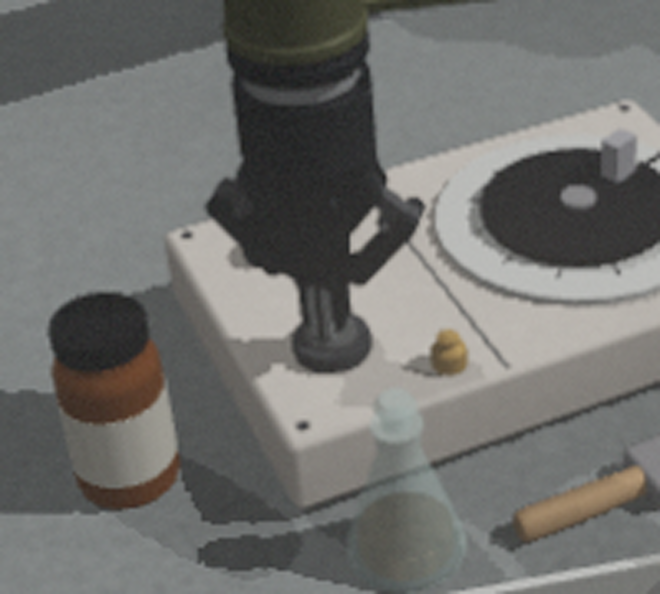

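The fingers are on the button and touch nothing else, but the reading is z=0.0757 at 24 N. I'll push a little further to confirm this is the hard stop.

{"api": "send_rows", "payload": {"plan": [0, 0, -0.02, 0, 0, 0, 0, 0, -0.04, 0, 0, 0, 0, 0, -0.04, 0, 0, 0, 0, 0, -0.04, 0, 0, 0]}}

```text
clock: 14.7
position: [0.6335, -0.104, 0.0755]
eef_rot: [[-0.922, 0.388, 0.006], [0.388, 0.922, -0.001], [-0.006, 0.001, -1.0]]
wrist_force: [-9.0, 2.2, 36.2]
finger_gap: 0.001
```

{"api": "send_rows", "payload": {"plan": [0, 0, 0.04, 0, 0, 0, 0, 0, 0.08, 0, 0, 0, 0, 0, 0.1, 0, 0, 0, 0, 0, 0.1, 0, 0, 0]}}

```text
clock: 15.2
position: [0.6334, -0.104, 0.076]
eef_rot: [[-0.922, 0.388, 0.003], [0.388, 0.922, -0.0], [-0.003, 0.001, -1.0]]
wrist_force: [-0.7, 0.3, 9.1]
finger_gap: 0.0
```

Hard stop confirmed. I'll release slowly to see the spring's travel.

{"api": "send_rows", "payload": {"plan": [0, 0, 0.04, 0, 0, 0, 0, 0, 0.04, 0, 0, 0, 0, 0, 0.04, 0, 0, 0]}}

```text
clock: 15.58
position: [0.6333, -0.1039, 0.0773]
eef_rot: [[-0.922, 0.388, 0.002], [0.388, 0.922, -0.0], [-0.002, 0.0, -1.0]]
wrist_force: [2.9, 0.2, 4.0]
finger_gap: -0.005
```

{"api": "send_rows", "payload": {"plan": [0, 0, 0.04, 0, 0, 0, 0, 0, 0.04, 0, 0, 0, 0, 0, 0.04, 0, 0, 0]}}

```text
clock: 15.95
position: [0.632, -0.1038, 0.0793]
eef_rot: [[-0.922, 0.388, -0.001], [0.388, 0.922, -0.0], [0.0, -0.0, -1.0]]
wrist_force: [2.3, 0.8, 3.5]
finger_gap: 0.001
```

{"api": "send_rows", "payload": {"plan": [0, 0, 0.04, 0, 0, 0, 0, 0, 0.04, 0, 0, 0, 0, 0, 0.04, 0, 0, 0]}}

```text
clock: 16.32
position: [0.6316, -0.1037, 0.0815]
eef_rot: [[-0.922, 0.388, -0.001], [0.388, 0.922, 0.0], [0.001, -0.0, -1.0]]
wrist_force: [-0.1, -0.6, 1.4]
finger_gap: 0.005
```

The spring force fades over about 6 mm (0.0757 to roughly 0.082), so the button went fully down and has come back up. I'll raise the tool and check the dial once more.

{"api": "send_rows", "payload": {"plan": [0, 0, 0.5, 0, 0, 0, 0, 0, 1.3, 0, 0, 0, 0, 0, 2.1, 0, 0, 0, 0, 0, 2.9, 0, 0, 0, 0, -0.7, 2.9, 0, 0, 0, 0, -1.3, 2.9, 0, 0, 0, 0, -1.3, 2.9, 0, 0, 0, 0, -1.3, 2.9, 0, 0, 0]}}

```text
clock: 17.32
position: [0.6314, -0.1811, 0.255]
eef_rot: [[-0.921, 0.388, -0.002], [0.388, 0.921, 0.002], [0.003, 0.001, -1.0]]
wrist_force: [-0.0, 1.2, -0.2]
finger_gap: -0.001
```

```bash
python3 chk.py 10 top && python3 - <<'E'
from h import *
c,im,d=shot("top"); cv2.imwrite("pics/crop10.png",cv2.resize(im[140:300,150:430,::-1],None,fx=2.8,fy=2.8,interpolation=cv2.INTER_CUBIC))
E
```

```text
17.32 [ 0.6314 -0.1811  0.255 ] phi-90 67.14632060761272 F [-0.   1.2 -0.2] T [-0.04 -0.   -0.02] j [-20.  23.  74.   0.  83. -87.]
top (array([0.53100263, 0.07007589]), np.float64(0.0635840043553611), 139, (np.float64(127.2117198838897), np.float64(117.0)), (np.float64(127.07200512491993), np.float64(165.5)))
```

View pics/crop10.png

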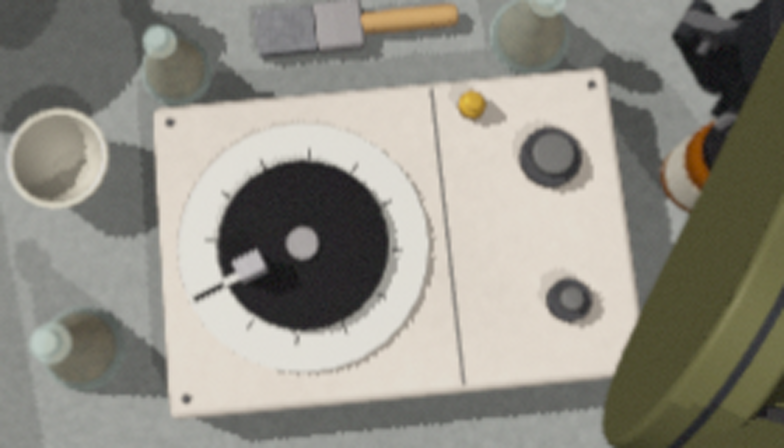

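The top view shows the mark at (228,282) in line with the long line at (208,292): 127.07° against 127.21°. Everything else is in place, so I'm handing in.

```bash
python3 -c "
from station import arm
print(arm.hand_in())"
```

```text
the job is handed in; nothing more can be done
None
```

I set the dial to the long line, pressed the start button fully down and let it go, then handed the job in at about 17.5 s. The hand-in gives no verdict.

- **Dial:** I pushed the lug anticlockwise with the shut fingertips. It overshot by about 3.5°, so I nudged it back from the other side. The last checks put the index within about 0.15° of the line, from the wrist camera before the press (127.48° against 127.54°) and the top camera after it (127.07° against 127.21°).
- **Start button:** I pressed it to a hard stop, peaking at 36 N. On release the spring force faded over about 6 mm, and the last picture shows it up.
- **Scale ring and other objects:** The ring angle is unchanged at about 127.3°. In the last top view the glassware, weight, brush and dish look where they were. The jar is partly hidden by the arm there; I did not measure any of their positions.
- **One disagreement:** The hard stop read z = 75.7 mm, where 72 mm was expected. I put this down to a tip or height offset of about 4 mm, because the 6 mm travel matched.

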